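# Fetch the bisque cup from behind the glaze jars

### The job

The small cup at the back of the tray is hemmed in by two tall glaze jars. Set both jars aside, standing on the plywood side board, then put the cup upright in the centre of the banding wheel, and only when it is there put each jar back upright on its own ring mark in the tray, exactly where it stood at the start. Do not tip over a jar or the cup, and do not push the pencil mug or the clay block about.

Things in the scene. Friction and masses are not known exactly. Their poses are not given: they have to be found in the camera images.
- round_jar: tall round white ceramic glaze jar, loose, about 0.3 kg: straight wall 54 mm in diameter up to 92 mm, white lid 48 mm in diameter, 115 mm high in all. Origin: centre of its underside; z up. It starts on either of the two front ring marks of the tray and must finish where it started.
- square_jar: tall square white ceramic jar, loose, about 0.3 kg: body 48 x 48 mm (sides along its x and y) up to 95 mm, cork lid 50 x 50 mm up to 101 mm, wooden knob 16 mm in diameter up to 115 mm. Origin: centre of its underside; z up. Starts on the other front ring mark, its sides within 0.15 rad of the tray's; must finish where it started (any turn about the vertical).
- cup: small unglazed beige clay cup, loose, about 0.1 kg, open top, no handle: 58 mm in diameter at the foot, 60 mm at the rim, 45 mm high, wall 5 mm. Origin: centre of its underside; z up. Starts on the tray's back ring mark, 68 mm from each jar's axis; the taller jars leave no room for a gripper around it until they are gone.
- tray: fixed shallow wooden tray, 160 (its x) x 180 mm (its y), floor 8 mm above the table, rim 7 mm thick, top at 18 mm. Origin: centre of its underside; +x points to its back, roughly away from the robot. Painted ring marks: jars' at x = -25, y = +37 and -37 mm, cup's at x = +32, y = 0. At the start a jar has finger room along the tray's x (on the cup's side only above the cup), not between the jars.
- side_board: fixed empty plywood board on two battens, 140 mm along its x, 220 mm along its y, flat top 24 mm above the table; the side area for the jars. Origin: centre of its underside, z up.
- wheel: fixed banding wheel (potter's low turntable, does not turn here): round aluminium disc 170 mm in diameter with ring grooves, flat top 55 mm above the table, on a dark foot. Origin: centre of its underside, on its axis, z up.
- pencil_mug: bystander: clay mug 76 mm in diameter, 85 mm high, with handle at its +y and yellow pencils up to 160 mm. Origin: centre of its underside. Leave alone.
- clay_block: bystander: block of clay 90 x 70 x 65 mm (x, y, z). Origin: centre of its underside. Leave alone.
Things that resemble listed ones, but are neither listed nor needed, are in the scene too. Several things look just like the wheel: the one meant starts farthest from the robot's base.

How it is judged (in metres and radians):
On the way, in this order (a step that is already met when the one before it is completed fails the run):
1. both jars stand released on the side board, the cup still in its place in the tray (x of round_jar in the frame of side_board between -0.07 and 0.07 m and y of round_jar in the frame of side_board between -0.11 and 0.11 m and z of round_jar in the frame of side_board between 0.018 and 0.031 m and angle between each of round_jar, square_jar's own z axis and vertical below 0.15 rad and linear speed of each of round_jar, square_jar below 0.03 m/s and x of square_jar in the frame of side_board between -0.07 and 0.07 m and y of square_jar in the frame of side_board between -0.11 and 0.11 m and z of square_jar in the frame of side_board between 0.018 and 0.031 m and contact force between the fingers and round_jar below 0.2 N and contact force between the fingers and square_jar below 0.2 N and distance of cup from where it was at the start of the episode below 0.02 m), for 0.2 s.
2. the cup stands released in the centre of the wheel, both jars still on the side board (horizontal distance between cup and wheel below 0.015 m and z of cup in the frame of wheel between 0.05 and 0.061 m and angle between each of cup, round_jar, square_jar's own z axis and vertical below 0.15 rad and linear speed of each of cup, round_jar, square_jar below 0.03 m/s and contact force between the fingers and cup below 0.2 N and x of round_jar in the frame of side_board between -0.07 and 0.07 m and y of round_jar in the frame of side_board between -0.11 and 0.11 m and z of round_jar in the frame of side_board between 0.018 and 0.031 m and x of square_jar in the frame of side_board between -0.07 and 0.07 m and y of square_jar in the frame of side_board between -0.11 and 0.11 m and z of square_jar in the frame of side_board between 0.018 and 0.031 m), for 0.2 s.
At the end, for the whole second after the job is handed in: The cup stands upright and released on the wheel within 15 mm of its centre, and each jar stands upright and released in the tray within 15 mm of where it stood at the start; all at rest (horizontal distance between cup and wheel below 0.015 m and z of cup in the frame of wheel between 0.05 and 0.061 m and angle between each of cup, round_jar, square_jar's own z axis and vertical below 0.15 rad and linear speed of each of cup, round_jar, square_jar below 0.03 m/s and contact force between the fingers and cup below 0.2 N and distance of each of round_jar, square_jar from where it was at the start of the episode below 0.015 m and contact force between the fingers and round_jar below 0.2 N and contact force between the fingers and square_jar below 0.2 N); the robot touches nothing.
It fails at once if a jar or the cup tipped over (angle between any of round_jar, square_jar, cup's own z axis and vertical above 0.7 rad).
It fails at once if a bystander pushed more than 20 mm (distance of any of pencil_mug, clay_block from where it was at the start of the episode above 0.02 m).
It also fails if it takes over 128 s, if anything falls off the work surface, if the arm or the gripper's body presses on something with over 40 N, if the wrist force passes 120 N, or if a joint passes its speed limit or range.

### The arm

A 6-joint arm with a two-finger parallel gripper is mounted at the origin on the work surface. World frame = base frame: x ahead of the robot, y to its left, z up, the work surface at z = 0. Lengths are in mm, angles in rad, forces in N, time in s.
With the tool pointing down it reaches from about 275 to 750 mm from the base axis. Payload 10.2 kg.
Tool frame: the origin (TCP) lies midway between the tips of the shut fingers; the grasp point (between the pads) lies 19 mm behind it; z points along the fingers, y is the line along which they close (so a half turn about z gives the same grasp; the last joint's range is limited). The gripper opens to 85 mm and grips with 20 to 120 N. Pads are 22 mm wide; open, the fingers measure 114 mm over their backs; the gripper's body (76 mm by 85 mm) begins 54 mm behind the grasp point. The pads swing forward as they close: fully open they stand 13 mm farther back than shut.
Start: joints at [0.906, 0.313, 1.498, -0, 1.331, -0.223], TCP at [224.486, 474.592, 231.294] pointing down, gripper open.
Joint ranges: [-2.94, 2.94], [-0.97, 2.17], [0.19, 2.56], [-1.23, 4.37], [0.02, 3.11], [-2.88, 2.88]. Speed limits (rad/s): [2.39, 2.39, 3.01, 3.14, 3.14, 3.14].

### API

Orientations are given as a unit quaternion [w, x, y, z].
In Python, from rig import ctrl gives the robot as it stands.
- The arm moves only by the tool send_rows, never from a script. Its argument "targets" is a list of rows, each a list of 7 numbers: the closure, from -1 (fully open) to 1 (shut), so that 0 is half open, then the shift along the tool's x, y, z in m, then the turn, a rotation vector about the tool's x, y, z in rad. In form: [[claw, dx, dy, dz, ax, ay, az], ...]. A call has exactly 10 rows; each row shifts and turns the commanded pose from where the row before left it, along the tool's axes as they then stand; what a row does not reach is not made up. A row lasts 1/8 s, in which the tool goes at most 62.5 mm and 10.7 degrees, less where a joint would pass 70% of its speed; a pose out of reach is approached as far as the arm can. A call with a gripper value outside its range is refused whole. The fingers move at their own pace and stop on an object; "squeeze" is the grip in N (left out, the last holds). Time passes only in rows, so rows that do not move let the fingers close, or fill a call up. It gives the time, the measured TCP pose, the force, the opening and the grip force at its end, in the units of the state.
- ctrl.sense(): the state, without advancing time (a new reading comes with each control period).
- ctrl.capture(name): name is "scene" or "top" or "wrist"; returns a dict with "img" (400x640x3 uint8, red, green, blue), "camera_matrix" (3x3 intrinsics, pixels), "R" (3x3) and "t" (3): a world point X has camera coordinates R X + t. Camera axes: x right, y down, z forward; pixel columns grow to the right and rows downward; lengths in mm; the calibration is good to about 2 mm. A picture is of the moment at which its call begins. There is no depth.
- ctrl.finish_job(): hands the job in; it is judged then, once.
Trained networks look in a picture, given as the dict that the camera call returned (one of the last four; its "shot" number tells which), for a name from the list of things; names that differ only in an ending like _2 or _b are one class to them, and where a whole thing is asked for, a point or a joint stands for the part that bears it (a point fixed in the world has none). Each returns a list of dicts, best first, with "score" (0 to 1); they miss things now and then, are a little off and sometimes report something else, mostly with a low value. They report only what shows in the picture. A call takes as long as a camera call. They do not tell look-alikes from the thing itself.
- ctrl.boxes_of(query, picture): "extent" ([left, top, width, height] in pixels, round what is visible of it).
- ctrl.landmark_of(query, picture): "point" ([column, row] in pixels: a listed point, or the origin of a listed thing).
The state is a dict: "time_s": time; "joints": joint angles; "dq": joint speeds; "tau": joint torques, N m; "eef_pos": TCP position; "ee_rot": TCP orientation; "force": force on the tool from outside, world axes, zero at the start; "wrist_torque": the same for the moment, N m; "grip_width": opening from 0.0 (shut) to 1.0 (fully open); "grip_force": force on a finger pad.
Only numpy, scipy, OpenCV 4.12 (cv2) and the standard library are available. Lean on these libraries where they do the work, as an engineer would, in place of code of your own. Each camera call takes 0.05 s, during which the arm holds its last target. There are 200 camera calls.

## Working session

There is one attempt and no reset: what is moved stays moved. The work goes in short steps, Python scripts to look and compute and a tool call to move; the robot and the scene stay as the last step left them, time stands still between calls to the robot, and variables do not carry over. Pictures are saved under pics/ and viewed, at most 14 in all, crops included, and the job is handed in when it is done.

Besides the shell and the picture viewer there is one more tool, called after "Request:" by a JSON object that holds its "op" and its "data", one argument or row to a line. send_rows: Moves the arm, as the interface text tells. Its arguments: {"type":"object","properties":{"targets":{"type":"array"},"squeeze":{"type":"number"}},"required":["targets"]}

```bash
ls; mkdir -p pics; cat > h.py <<'E'
import numpy as np, cv2
from scipy.spatial.transform import Rotation as Ro
from rig import ctrl
def px2w(p,c,z):
    K,R,t=[np.array(c[k],float) for k in("camera_matrix","R","t")]
    d=R.T@np.linalg.solve(K,[p[0],p[1],1.]); o=-R.T@t
    return o+d*(z-o[2])/d[2]
def w2px(X,c):
    K,R,t=[np.array(c[k],float) for k in("camera_matrix","R","t")]
    q=K@(R@np.array(X,float)+t); return q[:2]/q[2]
def save(c,n): cv2.imwrite(f"pics/{n}.png",np.array(c["img"])[:,:,::-1])
def st():
    s=ctrl.sense(); q=s["ee_rot"]; R=Ro.from_quat([q[1],q[2],q[3],q[0]]).as_matrix(); return s,R
E
python3 - <<'E'
from h import *
s,R=st(); print(s["time_s"],s["eef_pos"],s["force"],s["grip_width"]);print(R.round(3))
for n in("top","scene"):
    c=ctrl.capture(n); save(c,n+"0"); K=np.array(c["camera_matrix"]);print(n,-np.array(c["R"]).T@np.array(c["t"]),K[0,0])
    for q in["round_jar","square_jar","cup","tray","side_board","wheel","pencil_mug","clay_block"]:
        for r in ctrl.landmark_of(q,c)[:4]:
            if r["score"]>.2: print(q,round(r["score"],2),np.round(r["point"],1),px2w(r["point"],c,{"round_jar":8,"square_jar":8,"cup":8}.get(q,0)).round(0)[:2])
E
```

```text
pics
0.0 [224.3366127  474.37233189 230.75144496] [-0.51788149 -0.84468553  0.07490944] 0.998051937866768
[[-0.904  0.428 -0.001]
 [ 0.428  0.904 -0.001]
 [ 0.    -0.001 -1.   ]]
top [ 389.20815112   -6.30786088 1010.86276197] 399.08428629620107
round_jar 0.91 [222.8 199.6] [445. 249.]
square_jar 0.69 [196.4 214.3] [407. 314.]
cup 0.75 [198.9 188.8] [472. 310.]
cup 0.35 [219.8 196.9] [452. 257.]
tray 0.94 [206.6 200.8] [442. 292.]
side_board 0.71 [446.6 199. ] [ 454. -317.]
wheel 0.83 [183.2 293.1] [211. 343.]
wheel 0.74 [432.4 279.7] [ 251. -279.]
pencil_mug 0.96 [248.4 106.9] [686. 192.]
clay_block 0.8 [400.3 104.1] [ 698. -200.]
scene [ 807.53516506 -597.87651788  901.18546459] 360.92036829281113
round_jar 0.73 [413.7 198.6] [688. 191.]
round_jar 0.62 [349.4 158.4] [424. 257.]
cup 0.53 [369.3 150.2] [468. 330.]
tray 0.92 [356.9 153.3] [432. 301.]
wheel 0.95 [214.6 252.8] [ 256. -277.]
wheel 0.93 [305.8 129.7] [201. 325.]
wheel 0.89 [354.4 228.9] [573.  -3.]
pencil_mug 0.78 [418.7 199.3] [702. 203.]
clay_block 0.74 [364.5 299.2] [ 696. -193.]
```

View pics/top0.png

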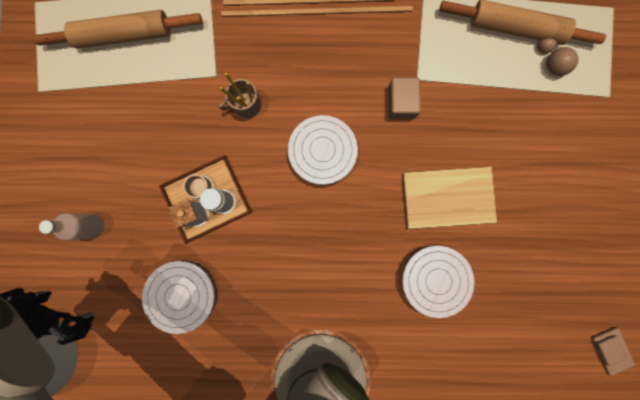

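View pics/scene0.png

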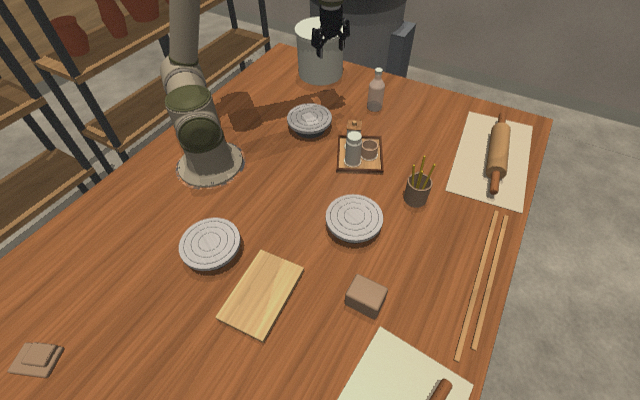

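The top view shows three look-alike wheels at (322,150), (179,297) and (438,281). The one at (322,150) is farthest from the base. The tray is at (206,200) with the round jar (212,200), square jar (190,213) and cup (199,187). The bottle at (65,227) and the clay blocks are distractors, and the side board is at (450,198). I'll go over the tray for a close look.

Request:
{"op": "send_rows", "data": {
  "targets": [
    [-1, -0.053, -0.016, -0.02, 0, 0, 0],
    [-1, -0.053, -0.016, -0.02, 0, 0, 0],
    [-1, -0.053, -0.016, -0.02, 0, 0, 0],
    [-1, -0.053, -0.016, -0.02, 0, 0, 0],
    [-1, -0.053, -0.016, -0.02, 0, 0, 0],
    [-1, 0, 0, 0, 0, 0, 0.138],
    [-1, 0, 0, 0, 0, 0, 0.138],
    [-1, 0, 0, 0, 0, 0, 0.138],
    [-1, 0, 0, 0, 0, 0, 0.138],
    [-1, 0, 0, 0, 0, 0, 0.138]
  ]
}}

```text
time_s: 2.15
eef_pos: [429.8, 289.0, 331.3]
ee_rot: [-0.0, 0.538, 0.843, -0.0]
force: [0.3, 0.1, -0.4]
grip_width: 1.001
grip_force: 0.0
```

```bash
python3 - <<'E'
from h import *
s,R=st(); print(s["time_s"],s["eef_pos"],s["joints"]);print(R.round(3))
c=ctrl.capture("wrist"); save(c,"w1"); np.savez("w1",**{k:np.array(c[k]) for k in("img","camera_matrix","R","t")});print(-np.array(c["R"]).T@np.array(c["t"]));print(np.array(c["R"]).round(2))
for q in["round_jar","square_jar","cup","tray"]:
    for r in ctrl.landmark_of(q,c)[:3]: print(q,round(r["score"],2),np.round(r["point"],1),px2w(r["point"],c,0 if q=="tray" else 8).round(0)[:2])
c=ctrl.capture("top"); save(c,"t1"); np.savez("t1",**{k:np.array(c[k]) for k in("img","camera_matrix","R","t")})
for q in["side_board","wheel","tray"]:
    for r in ctrl.landmark_of(q,c)[:4]:print(q,round(r["score"],2),np.round(r["point"],1),px2w(r["point"],c,0).round(0)[:2])
    for r in ctrl.boxes_of(q,c)[:4]:print(q,round(r["score"],2),np.round(r["extent"],1))
E
```

```text
2.15 [429.82311503 288.95948401 331.29159263] [ 3.65394872e-01  2.47057162e-01  1.32696428e+00 -1.64291055e-06
  1.56760252e+00 -6.90232563e-02]
[[-0.421  0.907 -0.   ]
 [ 0.907  0.421 -0.   ]
 [ 0.    -0.    -1.   ]]
[398.0791193  355.53807811 473.51549992]
[[ 0.91  0.42 -0.  ]
 [ 0.4  -0.87  0.29]
 [ 0.12 -0.26 -0.96]]
round_jar 0.62 [311.8 185.1] [436. 249.]
square_jar 0.82 [309.  138.9] [400. 317.]
cup 0.91 [346.6 165.1] [475. 304.]
tray 0.92 [326.  160.2] [441. 296.]
side_board 0.76 [450.3 198.3] [ 456. -326.]
side_board 0.81 [405.5 165.7  92.   66.7]
wheel 0.88 [325.2 152.7] [569.  -7.]
wheel 0.7 [430.4 279.3] [ 252. -274.]
wheel 0.62 [194.4 212. ] [413. 322.]
wheel 0.57 [186.6 292.9] [212. 334.]
wheel 0.78 [144.2 260.2  72.3  70.7]
wheel 0.66 [291.  115.9  65.7  67.9]
wheel 0.6 [402.9 244.5  71.9  76. ]
tray 0.89 [207.3 197.7] [450. 290.]
tray 0.92 [160.7 155.   92.3  87.4]
tray 0.6 [170.1 201.6  34.4  30.4]
```

View pics/w1.png

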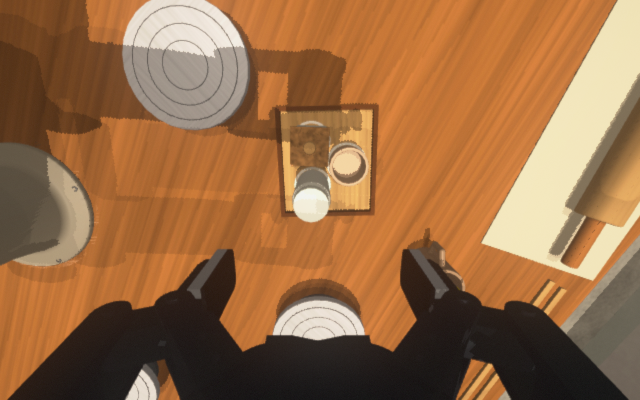

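The close view shows the tray at (276–378, 103–217), square cork lid (310,146), round lid (311,205) and cup (349,163). I'll overlay model outlines to refine these positions.

```bash
cat > ov.py <<'E'
from h import *
def fr(x,y,th): return lambda p:np.array([x+np.cos(th)*p[0]-np.sin(th)*p[1],y+np.sin(th)*p[0]+np.cos(th)*p[1],p[2]])
def rect(a,b,z): return [(-a,-b,z),(a,-b,z),(a,b,z),(-a,b,z)]
def circ(x,y,r,z): return [(x+r*np.cos(t),y+r*np.sin(t),z) for t in np.linspace(0,6.28,40)]
def crop(c,x0,y0,w,h,s,polys):
    im=cv2.resize(np.array(c["img"])[y0:y0+h,x0:x0+w,::-1],None,fx=s,fy=s,interpolation=cv2.INTER_CUBIC)
    for P in polys:
        q=np.array([(w2px(p,c)-[x0,y0]+.5)*s for p in P])
        cv2.polylines(im,[np.int32(q*8)],True,(0,255,0),1,cv2.LINE_AA,3)
    return im
E
cat > o1.py <<'E'
from ov import *
w=np.load("w1.npz");t=np.load("t1.npz")
# detect quads / ellipse
im=t["img"]; hsv=cv2.cvtColor(im,cv2.COLOR_RGB2HSV)
m=np.uint8((hsv[...,1]<50)&(hsv[...,2]>110)); m[:, :270]=0; m[:,380:]=0; m[:100]=0;m[210:]=0
cs=max(cv2.findContours(m,0,1)[0],key=cv2.contourArea); e=cv2.fitEllipse(cv2.convexHull(cs)); print("wheel",e,px2w(e[0],t,55).round(1))
b=im.astype(int); m=np.uint8((b[...,1]>140)&(b[...,2]>60)&(b[...,2]<170)); m[:,:395]=0;m[:,505:]=0;m[:155]=0;m[240:]=0
cs=max(cv2.findContours(m,0,1)[0],key=cv2.contourArea); r=cv2.minAreaRect(cs)
P=np.array([px2w(p,t,24)for p in cv2.boxPoints(r)]);print("board",r,P.mean(0).round(1),P.round(0)[:,:2].tolist())
from scipy.optimize import least_squares
cor=np.array([[276.5,108],[378,103.5],[375,214.5],[284,217]])  # wrist tray corners (rough)
mod=[(-80,90,18),(80,90,18),(80,-90,18),(-80,-90,18)]
f=lambda v:np.concatenate([w2px(fr(*v)(p),w)-c for p,c in zip(mod,cor)])
s=least_squares(f,[442,292,.44],x_scale=[10,10,.1]);print("tray",s.x.round(3),s.fun.round(1))
T=fr(*s.x)
polys=[[T(p) for p in rect(80,90,18)],[T(p) for p in circ(-25,-37,27,100)],[T(p) for p in circ(-25,-37,24,123)],[T(p) for p in circ(32,0,30,53)],[T((-25+a,37+b_,z)) for a,b_,z in rect(25,25,109)]]
A=crop(w,262,90,130,140,4,polys)
cv2.imwrite("pics/o1.png",A)
E
python3 o1.py
```

```text
wheel ((322.2558898925781, 149.6661834716797), (68.69894409179688, 69.23900604248047), 84.633544921875) [566.3  -0.   55. ]
board ((450.1171875, 197.19882202148438), (55.93609619140625, 88.82349395751953), 86.05481719970703) [ 457.  -318.4   24. ] [[517.0, -204.0], [535.0, -425.0], [396.0, -432.0], [379.0, -213.0]]
tray [445.294 294.343   0.469] [-1.6 -0.6  1.3  0.2  1.3  0.2 -1.   0.6]
```

View pics/o1.png

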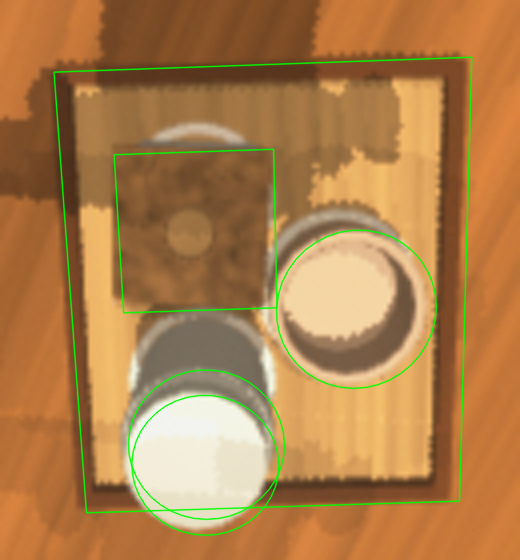

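The overlay is within 2–3 mm. Features sit about 5 crop-pixels left of the model, so I'll refit using the lid and cup centres too and work out the first grasp.

```bash
cat > o2.py <<'E'
from ov import *
from scipy.optimize import least_squares
w=np.load("w1.npz")
obs=np.array([[68,69],[466,57],[460,498],[85,508],[349,305],[199,457],[190,228]])/4+[261.5,89.5]
mod=[(-80,90,18),(80,90,18),(80,-90,18),(-80,-90,18),(32,0,53),(-25,-37,123),(-25,37,109)]
f=lambda v:np.concatenate([w2px(fr(*v)(p),w)-c for p,c in zip(mod,obs)])
s=least_squares(f,[442,292,.44],x_scale=[10,10,.1]);print("tray",s.x.round(3),s.fun.round(1))
T=fr(*s.x)
for n,p in zip(("cup","round","sq"),mod[4:]): 
    print(n,"by tray",T(p).round(1),"by px",px2w(obs[mod.index(p)],w,p[2]).round(1))
e,R=st(); tcp=np.array(e["eef_pos"])
for n,p in (("round",(-25,-37,0)),("sq",(-25,37,0))):
    print(n,"delta tool xy",(R.T@(T(p)-tcp)).round(1))
E
python3 o2.py
```

```text
tray [444.052 295.353   0.461] [-3.7 -0.8  1.4 -0.6 -1.   0.2 -0.6 -0.   1.3  0.6  0.7  1.1  1.3 -0.2]
cup by tray [472.7 309.6  53. ] by px [470.6 309.5  53. ]
round by tray [438.1 251.1 123. ] by px [436.7 252.1 123. ]
sq by tray [405.2 317.4 109. ] by px [403.8 316.4 109. ]
round delta tool xy [-37.8  -8.6 331.3]
sq delta tool xy [ 36.2 -10.2 331.3]
```

Request:
{"op": "send_rows", "data": {
  "targets": [
    [-1, -0.018, -0.005, 0, 0, 0, -0.03],
    [-1, -0.018, -0.005, 0, 0, 0, 0],
    [-1, 0, 0, 0.036, 0, 0, 0],
    [-1, 0, 0, 0.036, 0, 0, 0],
    [-1, 0, 0, 0.036, 0, 0, 0],
    [-1, 0, 0, 0.036, 0, 0, 0],
    [-1, 0, 0, 0.036, 0, 0, 0],
    [-1, 0, 0, 0, 0, 0, 0],
    [-1, 0, 0, 0, 0, 0, 0],
    [-1, 0, 0, 0, 0, 0, 0]
  ]
}}

```text
time_s: 4.0
eef_pos: [437.3, 252.5, 152.8]
ee_rot: [0.001, 0.523, 0.852, 0.001]
force: [-1.1, 0.2, 0.3]
grip_width: 1.0
grip_force: 0.0
```

```bash
python3 - <<'E'
from ov import *
s,R=st(); print(s["eef_pos"],np.arctan2(R[1,1],R[0,1]))
c=ctrl.capture("wrist")
p=[circ(437,252,24,123),circ(437,252,27,100),circ(471,309.5,30,53)]
S=fr(404,317,.465);p.append([S(q) for q in rect(25,25,109)])
cv2.imwrite("pics/o3.png",crop(c,200,0,250,290,2,p))
E
```

```text
[437.33704196 252.47024513 152.81809586] 0.4691393594720955
```

View pics/o3.png

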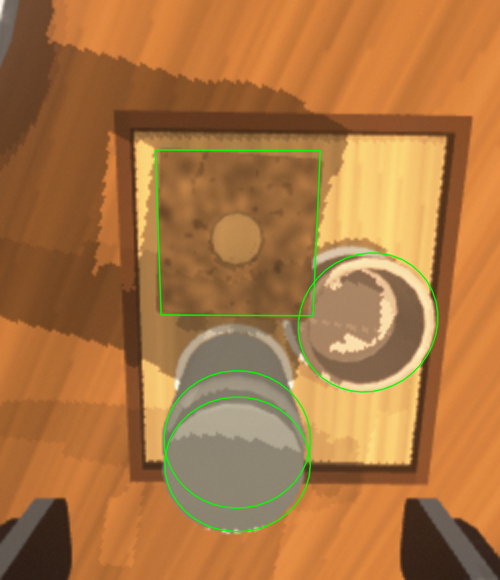

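The overlays match within about 1 mm: round lid (236,465), cork (238,233), cup (368,322). Descending to grasp the round jar.

Request:
{"op": "send_rows", "data": {
  "targets": [
    [-1, 0, 0, 0.03, 0, 0, 0],
    [-1, 0, 0, 0.03, 0, 0, 0],
    [-1, 0, 0, 0.027, 0, 0, 0],
    [-1, 0, 0, 0, 0, 0, 0],
    [0.6, 0, 0, 0, 0, 0, 0],
    [0.6, 0, 0, 0, 0, 0, 0],
    [0.6, 0, 0, 0, 0, 0, 0],
    [0.6, 0, 0, 0, 0, 0, 0],
    [0.6, 0, 0, 0, 0, 0, 0],
    [0.6, 0, 0, 0, 0, 0, 0]
  ],
  "squeeze": 40
}}

```text
time_s: 5.3
eef_pos: [437.3, 252.4, 65.9]
ee_rot: [0.001, 0.523, 0.852, 0.001]
force: [-1.8, -2.0, 6.5]
grip_width: 0.622
grip_force: 41.3
```

Request:
{"op": "send_rows", "data": {
  "targets": [
    [0.6, 0, 0, -0.015, 0, 0, 0],
    [0.6, 0, 0, -0.025, 0, 0, 0],
    [0.6, 0, 0, -0.03, 0, 0, 0],
    [0.6, 0, 0, -0.03, 0, 0, 0],
    [0.6, -0.02, -0.009, 0, 0, 0, 0],
    [0.6, -0.04, -0.0185, 0, 0, 0, 0],
    [0.6, -0.04, -0.0185, 0, 0, 0, 0],
    [0.6, -0.04, -0.0185, 0, 0, 0, 0],
    [0.6, -0.04, -0.0185, 0, 0, 0, 0],
    [0.6, -0.04, -0.0185, 0, 0, 0, 0]
  ]
}}

```text
time_s: 6.55
eef_pos: [445.4, 8.7, 165.4]
ee_rot: [0.001, 0.523, 0.852, 0.0]
force: [0.3, -0.2, -3.7]
grip_width: 0.622
grip_force: 43.2
```

Request:
{"op": "send_rows", "data": {
  "targets": [
    [0.6, -0.04, -0.0185, 0, 0, 0, 0],
    [0.6, -0.04, -0.0185, 0, 0, 0, 0],
    [0.6, -0.04, -0.0185, 0, 0, 0, 0],
    [0.6, -0.04, -0.0185, 0, 0, 0, 0],
    [0.6, -0.04, -0.0185, 0, 0, 0, 0],
    [0.6, -0.04, -0.0185, 0, 0, 0, 0],
    [0.6, -0.04, -0.0185, 0, 0, 0, 0],
    [0.6, -0.04, -0.018, 0, 0, 0, 0],
    [0.6, -0.028, -0.012, 0, 0, 0, 0],
    [0.6, 0, 0, 0, 0, 0, 0]
  ]
}}

```text
time_s: 7.8
eef_pos: [460.1, -374.0, 164.8]
ee_rot: [0.0, 0.524, 0.852, -0.0]
force: [-0.6, 0.7, -4.8]
grip_width: 0.623
grip_force: 43.2
```

```bash
python3 - <<'E'
from ov import *
s,R=st(); print(s["eef_pos"],s["joints"],s["grip_width"])
c=ctrl.capture("wrist")
S=fr(457,-318.4,.074)
cv2.imwrite("pics/o4.png",crop(c,0,0,640,400,1,[[S(q) for q in rect(70,110,24)],circ(461,-373,27,24),circ(566,0,85,55)]))
E
```

```text
[ 460.10212139 -373.95584984  164.76855554] [-8.79826302e-01  5.16196288e-01  1.37702203e+00 -2.01520502e-04
  1.24795379e+00 -1.34670435e+00] 0.6228963150497931
```

View pics/o4.png

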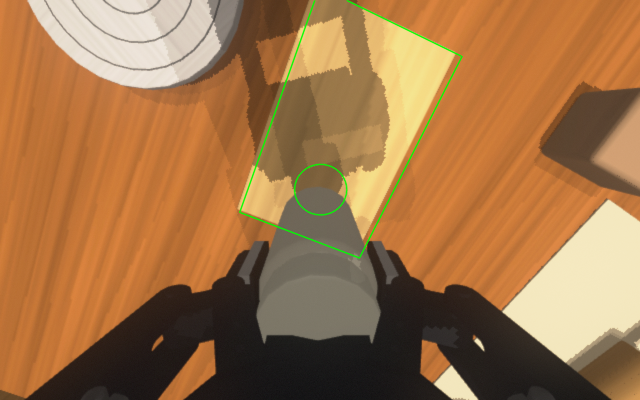

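The board outline matches, and the jar hangs above its spot. Lowering and releasing.

Request:
{"op": "send_rows", "data": {
  "targets": [
    [0.6, 0, 0, 0.025, 0, 0, 0],
    [0.6, 0, 0, 0.03, 0, 0, 0],
    [0.6, 0, 0, 0.018, 0, 0, 0],
    [0.6, 0, 0, 0.006, 0, 0, 0],
    [0.6, 0, 0, 0.0035, 0, 0, 0],
    [0.6, 0, 0, 0, 0, 0, 0],
    [0.6, 0, 0, 0, 0, 0, 0],
    [-0.3, 0, 0, 0, 0, 0, 0],
    [-1, 0, 0, 0, 0, 0, 0],
    [-1, 0, 0, 0, 0, 0, 0]
  ]
}}

```text
time_s: 9.1
eef_pos: [460.6, -372.6, 82.1]
ee_rot: [0.0, 0.523, 0.852, -0.0]
force: [0.4, 0.8, 0.2]
grip_width: 0.999
grip_force: 0.0
```

Request:
{"op": "send_rows", "data": {
  "targets": [
    [-1, 0, 0, 0, 0, 0, 0],
    [-1, 0, 0, 0, 0, 0, 0],
    [-1, 0, 0, -0.02, 0, 0, 0],
    [-1, 0, 0, -0.04, 0, 0, 0],
    [-1, 0, 0, -0.04, 0, 0, 0],
    [-1, 0.04, 0.018, 0, 0, 0, 0],
    [-1, 0.055, 0.02, 0, 0, 0, 0],
    [-1, 0.055, 0.02, 0, 0, 0, 0],
    [-1, 0.055, 0.02, 0, 0, 0, 0],
    [-1, 0.055, 0.02, 0, 0, 0, 0]
  ]
}}

```text
time_s: 10.35
eef_pos: [430.0, -94.5, 182.0]
ee_rot: [0.0, 0.524, 0.852, 0.0]
force: [1.3, 1.4, -0.1]
grip_width: 1.002
grip_force: 0.0
```

```bash
python3 - <<'E'
from ov import *
s,R=st(); p=np.array(s["eef_pos"]); print(p,np.arctan2(R[1,1],R[0,1]),(R.T@(np.array([404,317,66])-p)).round(1))
c=ctrl.capture("top")
S=fr(457,-318.4,.074)
A=crop(c,395,150,110,100,4,[circ(460,-374,24,139),circ(460,-374,27,116)])
B=crop(c,150,145,110,100,4,[[fr(404,317,.465)(q) for q in rect(25,25,109)],circ(471,309.5,30,53)])
cv2.imwrite("pics/o5.png",np.vstack([A,B])[:600] if 0 else np.hstack([A,B])[:, :800])
E
```

```text
[429.97091829 -94.46344823 181.96112499] 0.46853591233991326 [378.9 162.6 115.9]
```

View pics/o5.png

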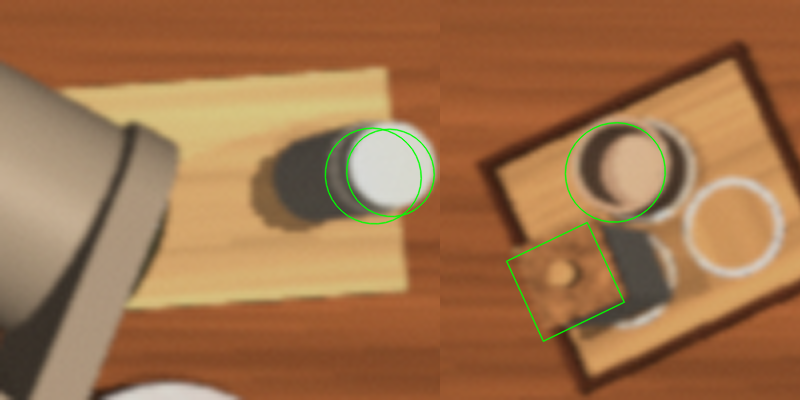

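The round jar stands on the board at crop (390,165). The square jar and cup haven't moved, so the square jar is next.

Request:
{"op": "send_rows", "data": {
  "targets": [
    [-1, 0.025, 0.011, 0, 0, 0, 0],
    [-1, 0.045, 0.0195, 0, 0, 0, 0],
    [-1, 0.05, 0.0215, 0, 0, 0, 0],
    [-1, 0.05, 0.0215, 0, 0, 0, 0],
    [-1, 0.05, 0.0215, 0, 0, 0, 0],
    [-1, 0.05, 0.0215, 0, 0, 0, 0],
    [-1, 0.05, 0.0215, 0, 0, 0, 0],
    [-1, 0.04, 0.0165, 0, 0, 0, 0],
    [-1, 0.019, 0.008, 0, 0, 0, 0],
    [-1, 0, 0, 0, 0, 0, 0]
  ]
}}

```text
time_s: 11.65
eef_pos: [403.8, 316.1, 181.6]
ee_rot: [-0.0, 0.523, 0.853, -0.0]
force: [-0.5, -1.2, 0.0]
grip_width: 0.995
grip_force: 0.0
```

```bash
python3 - <<'E'
from ov import *
s,R=st(); p=np.array(s["eef_pos"]); print(p,(R.T@(np.array([404,317,66])-p)).round(1))
c=ctrl.capture("wrist")
cv2.imwrite("pics/o6.png",crop(c,200,40,250,290,2,[[fr(404,317,.465)(q) for q in rect(25,25,109)],circ(471,309.5,30,53),circ(437,252,27,8)]))
E
```

```text
[403.77395152 316.12054124 181.61099785] [  0.7   0.6 115.6]
```

View pics/o6.png

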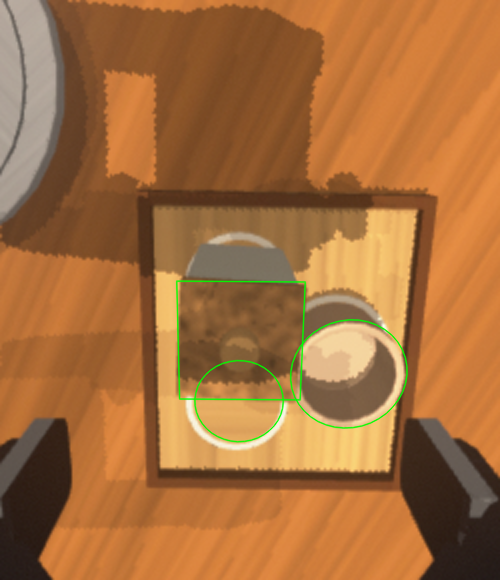

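The cork's left, right and top edges match the overlay, (178–303, 282). The jagged line at row 383 is a shadow edge. Descending to grasp.

Request:
{"op": "send_rows", "data": {
  "targets": [
    [-1, 0, 0, 0.03, 0, 0, 0],
    [-1, 0, 0, 0.035, 0, 0, 0],
    [-1, 0, 0, 0.03, 0, 0, 0],
    [-1, 0, 0, 0.0205, 0, 0, 0],
    [-1, 0, 0, 0, 0, 0, 0],
    [0.7, 0, 0, 0, 0, 0, 0],
    [0.7, 0, 0, 0, 0, 0, 0],
    [0.7, 0, 0, 0, 0, 0, 0],
    [0.7, 0, 0, 0, 0, 0, 0],
    [0.7, 0, 0, 0, 0, 0, 0]
  ],
  "squeeze": 40
}}

```text
time_s: 12.95
eef_pos: [404.8, 315.5, 67.6]
ee_rot: [0.001, 0.523, 0.852, 0.001]
force: [0.2, -0.8, 5.5]
grip_width: 0.578
grip_force: 39.7
```

Request:
{"op": "send_rows", "data": {
  "targets": [
    [0.7, 0, 0, 0, 0, 0, 0],
    [0.7, 0, 0, -0.015, 0, 0, 0],
    [0.7, 0, 0, -0.025, 0, 0, 0],
    [0.7, 0, 0, -0.03, 0, 0, 0],
    [0.7, 0, 0, -0.03, 0, 0, 0],
    [0.7, -0.02, -0.008, 0, 0, 0, 0],
    [0.7, -0.038, -0.0155, 0, 0, 0, 0],
    [0.7, -0.04, -0.0163, 0, 0, 0, 0],
    [0.7, -0.04, -0.0163, 0, 0, 0, 0],
    [0.7, -0.04, -0.0163, 0, 0, 0, 0]
  ]
}}

```text
time_s: 14.2
eef_pos: [419.7, 122.5, 167.1]
ee_rot: [0.0, 0.523, 0.852, 0.0]
force: [1.3, 0.1, -3.3]
grip_width: 0.58
grip_force: 41.9
```

Request:
{"op": "send_rows", "data": {
  "targets": [
    [0.7, -0.04, -0.0163, 0, 0, 0, 0],
    [0.7, -0.04, -0.0163, 0, 0, 0, 0],
    [0.7, -0.04, -0.0163, 0, 0, 0, 0],
    [0.7, -0.04, -0.0163, 0, 0, 0, 0],
    [0.7, -0.04, -0.0163, 0, 0, 0, 0],
    [0.7, -0.04, -0.0163, 0, 0, 0, 0],
    [0.7, -0.04, -0.0163, 0, 0, 0, 0],
    [0.7, -0.04, -0.0163, 0, 0, 0, 0],
    [0.7, -0.038, -0.0155, 0, 0, 0, 0],
    [0.7, 0, 0, 0, 0, 0, 0]
  ]
}}

```text
time_s: 15.45
eef_pos: [451.3, -263.6, 166.7]
ee_rot: [0.0, 0.525, 0.851, -0.0]
force: [-0.3, 1.9, -4.1]
grip_width: 0.576
grip_force: 42.3
```

```bash
python3 - <<'E'
from ov import *
s,R=st(); print(s["eef_pos"],s["grip_width"],s["force"])
c=ctrl.capture("wrist")
S=fr(457,-318.4,.074)
cv2.imwrite("pics/o7.png",crop(c,0,0,640,400,1,[[S(q) for q in rect(70,110,24)],circ(460.6,-372.6,24,139)]))
E
```

```text
[ 451.33498387 -263.59617563  166.71772509] 0.5757618198293517 [-0.26604743  1.89003133 -4.06659451]
```

View pics/o7.png

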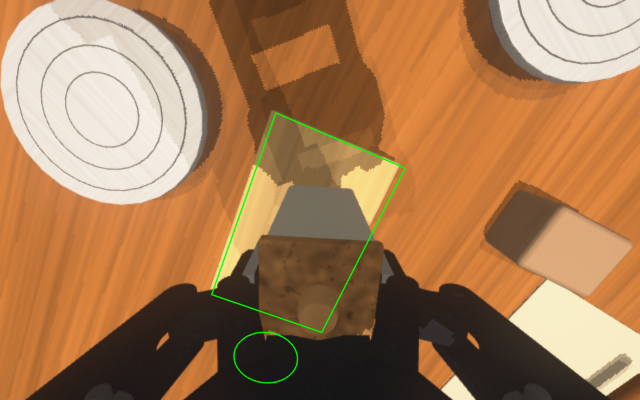

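The square jar is held upright above the upper half of the board, with about 110 mm to the round jar. Lowering and releasing.

Request:
{"op": "send_rows", "data": {
  "targets": [
    [0.7, 0, 0, 0.025, 0, 0, 0],
    [0.7, 0, 0, 0.03, 0, 0, 0],
    [0.7, 0, 0, 0.018, 0, 0, 0],
    [0.7, 0, 0, 0.007, 0, 0, 0],
    [0.7, 0, 0, 0.003, 0, 0, 0],
    [0.7, 0, 0, 0, 0, 0, 0],
    [0.7, 0, 0, 0, 0, 0, 0],
    [-0.3, 0, 0, 0, 0, 0, 0],
    [-1, 0, 0, 0, 0, 0, 0],
    [-1, 0, 0, 0, 0, 0, 0]
  ]
}}

```text
time_s: 16.75
eef_pos: [451.8, -261.6, 83.6]
ee_rot: [0.0, 0.523, 0.852, -0.0]
force: [-1.4, -0.5, 0.4]
grip_width: 1.001
grip_force: 0.0
```

Request:
{"op": "send_rows", "data": {
  "targets": [
    [-1, 0, 0, 0, 0, 0, 0],
    [-1, 0, 0, 0, 0, 0, 0],
    [-1, 0, 0, -0.02, 0, 0, 0],
    [-1, 0, 0, -0.04, 0, 0, 0],
    [-1, 0, 0, -0.04, 0, 0, 0],
    [-1, 0.04, 0.018, 0, 0, 0, 0],
    [-1, 0.055, 0.025, 0, 0, 0, 0],
    [-1, 0.055, 0.025, 0, 0, 0, 0],
    [-1, 0.055, 0.025, 0, 0, 0, 0],
    [-1, 0.055, 0.025, 0, 0, 0, 0]
  ]
}}

```text
time_s: 18.0
eef_pos: [439.0, 25.6, 183.5]
ee_rot: [0.0, 0.524, 0.852, 0.0]
force: [-0.2, 0.2, -0.1]
grip_width: 0.995
grip_force: 0.0
```

```bash
python3 - <<'E'
from ov import *
s,R=st(); p=np.array(s["eef_pos"]); print(p,(R.T@(np.array([471,309.5,40])-p)).round(1))
c=ctrl.capture("top")
A=crop(c,390,150,120,100,3,[circ(460.6,-373,24,139),[fr(452,-263,.465)(q) for q in rect(25,25,125)]])
B=crop(c,150,145,120,100,3,[circ(471,309.5,30,53),circ(437,252,29,8),circ(404,317,29,8)])
C=crop(c,270,100,110,100,3,[circ(566.3,0,85,55),circ(566.3,0,30,55)])
cv2.imwrite("pics/o8.png",np.vstack([np.hstack([A,B]),np.hstack([C,np.zeros((300,390,3),np.uint8)])]))
E
```

```text
[439.03535574  25.60049566 183.51193365] [238.9 156.7 143.5]
```

View pics/o8.png

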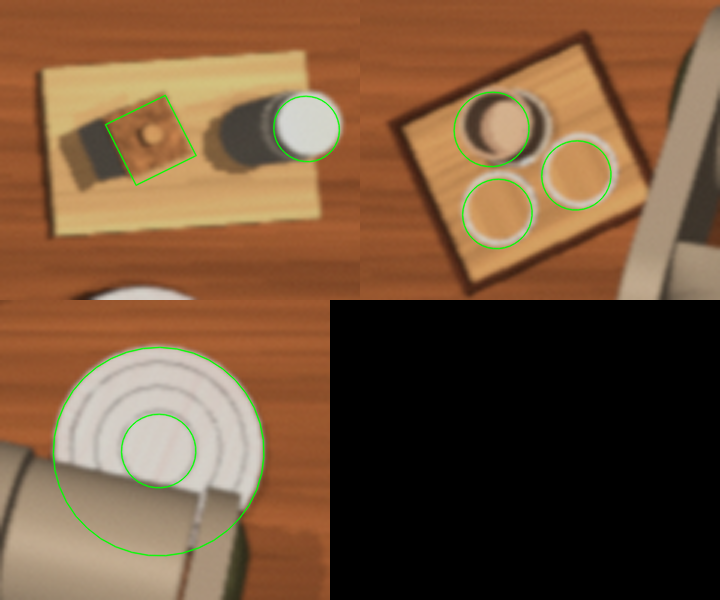

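Both jars stand on the board at (150,135) and (307,125), and the cup is still on its ring. The top-camera wheel fit at (566,0) matches; I'll confirm it with the wrist camera later. Now the cup.

Request:
{"op": "send_rows", "data": {
  "targets": [
    [-1, 0.025, 0.0165, 0, 0, 0, 0],
    [-1, 0.04, 0.026, 0, 0, 0, 0],
    [-1, 0.045, 0.03, 0, 0, 0, 0],
    [-1, 0.045, 0.03, 0, 0, 0, 0],
    [-1, 0.045, 0.03, 0, 0, 0, 0],
    [-1, 0.025, 0.0155, 0, 0, 0, 0],
    [-1, 0.014, 0.0087, 0, 0, 0, 0],
    [-1, 0, 0, 0.03, 0, 0, 0],
    [-1, 0, 0, 0.03, 0, 0, 0],
    [-1, 0, 0, 0.02, 0, 0, 0]
  ]
}}

```text
time_s: 19.3
eef_pos: [470.9, 307.0, 102.0]
ee_rot: [-0.0, 0.524, 0.852, -0.001]
force: [-0.0, -0.2, 0.6]
grip_width: 0.998
grip_force: 0.0
```

Request:
{"op": "send_rows", "data": {
  "targets": [
    [-1, 0, 0, 0.035, 0, 0, 0],
    [-1, 0, 0, 0.03, 0, 0, 0],
    [-1, 0, 0, 0.0185, 0, 0, 0],
    [-1, 0, 0, 0, 0, 0, 0],
    [0.5, 0, 0, 0, 0, 0, 0],
    [0.5, 0, 0, 0, 0, 0, 0],
    [0.5, 0, 0, 0, 0, 0, 0],
    [0.5, 0, 0, 0, 0, 0, 0],
    [0.5, 0, 0, 0, 0, 0, 0],
    [0.5, 0, 0, 0, 0, 0, 0]
  ],
  "squeeze": 25
}}

```text
time_s: 20.55
eef_pos: [471.8, 307.9, 21.2]
ee_rot: [0.001, 0.523, 0.852, 0.001]
force: [0.2, -1.8, 7.0]
grip_width: 0.683
grip_force: 26.9
```

Request:
{"op": "send_rows", "data": {
  "targets": [
    [0.5, 0, 0, -0.015, 0, 0, 0],
    [0.5, 0, 0, -0.025, 0, 0, 0],
    [0.5, 0, 0, -0.03, 0, 0, 0],
    [0.5, 0, 0, -0.02, 0, 0, 0],
    [0.5, -0.02, -0.0035, 0, 0, 0, 0],
    [0.5, -0.036, -0.0063, 0, 0, 0, 0],
    [0.5, -0.04, -0.007, 0, 0, 0, 0],
    [0.5, -0.04, -0.007, 0, 0, 0, 0],
    [0.5, -0.04, -0.007, 0, 0, 0, 0],
    [0.5, -0.04, -0.007, 0, 0, 0, 0]
  ]
}}

```text
time_s: 21.8
eef_pos: [534.9, 95.7, 109.4]
ee_rot: [-0.0, 0.524, 0.852, -0.0]
force: [0.0, 0.6, -1.0]
grip_width: 0.683
grip_force: 27.3
```

Request:
{"op": "send_rows", "data": {
  "targets": [
    [0.5, -0.04, -0.007, 0, 0, 0, 0],
    [0.5, -0.035, -0.0063, 0, 0, 0, 0],
    [0.5, -0.02, -0.0035, 0, 0, 0, 0],
    [0.5, -0.005, -0.001, 0, 0, 0, 0],
    [0.5, 0, 0, 0, 0, 0, 0],
    [0.5, 0, 0, 0, 0, 0, 0],
    [0.5, 0, 0, 0, 0, 0, 0],
    [0.5, 0, 0, 0, 0, 0, 0],
    [0.5, 0, 0, 0, 0, 0, 0],
    [0.5, 0, 0, 0, 0, 0, 0]
  ]
}}

```text
time_s: 23.05
eef_pos: [564.4, 0.9, 109.8]
ee_rot: [0.0, 0.523, 0.852, 0.0]
force: [0.2, -0.3, -0.2]
grip_width: 0.687
grip_force: 27.3
```

```bash
python3 - <<'E'
from ov import *
s,R=st(); p=np.array(s["eef_pos"]); print(p,s["grip_width"])
c=ctrl.capture("wrist")
cu=lambda z,r:circ(p[0],p[1],r,z)
cv2.imwrite("pics/o9.png",crop(c,120,0,400,300,2,[circ(566.3,0,85,55),cu(p[2]+32,30),cu(p[2]-13,29)]))
E
```

```text
[564.37076058   0.8524846  109.80601516] 0.6871022729203492
```

View pics/o9.png

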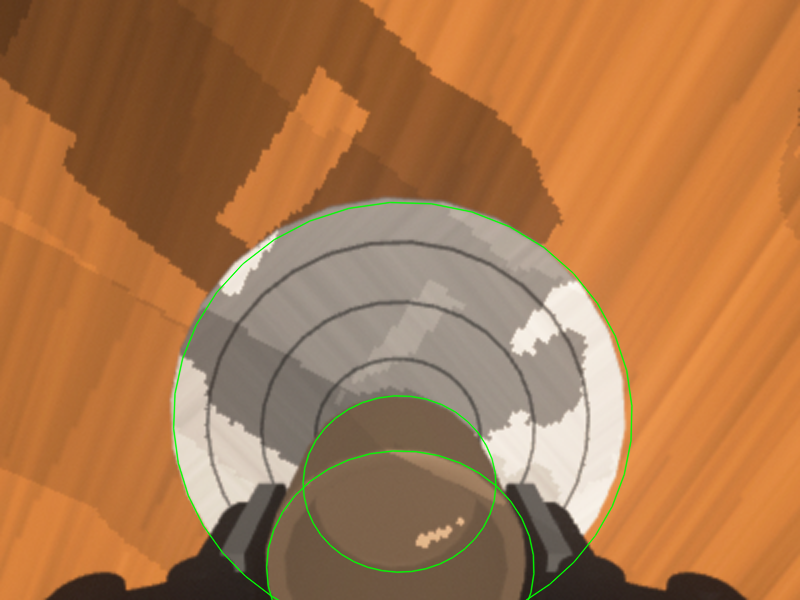

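The wheel fits within 1 mm (centre about (565,0.4)), and the cup sits about 2 mm along tool +x of the TCP. I'll shift −2.5 mm in x and lower 41 mm.

Request:
{"op": "send_rows", "data": {
  "targets": [
    [0.5, -0.0025, 0, 0.015, 0, 0, 0],
    [0.5, 0, 0, 0.015, 0, 0, 0],
    [0.5, 0, 0, 0.007, 0, 0, 0],
    [0.5, 0, 0, 0.004, 0, 0, 0],
    [0.5, 0, 0, 0, 0, 0, 0],
    [0.5, 0, 0, 0, 0, 0, 0],
    [0, 0, 0, 0, 0, 0, 0],
    [-1, 0, 0, 0, 0, 0, 0],
    [-1, 0, 0, 0, 0, 0, 0],
    [-1, 0, 0, 0, 0, 0, 0]
  ]
}}

```text
time_s: 24.35
eef_pos: [565.5, -1.4, 68.9]
ee_rot: [0.0, 0.523, 0.852, 0.0]
force: [-0.1, 0.2, -0.7]
grip_width: 0.999
grip_force: 0.0
```

Request:
{"op": "send_rows", "data": {
  "targets": [
    [-1, 0, 0, 0, 0, 0, 0],
    [-1, 0, 0, 0, 0, 0, 0],
    [-1, 0, 0, -0.015, 0, 0, 0],
    [-1, 0, 0, -0.035, 0, 0, 0],
    [-1, 0, 0, -0.045, 0, 0, 0],
    [-1, 0, 0, -0.045, 0, 0, 0],
    [-1, -0.03, -0.03, 0, 0, 0, 0],
    [-1, -0.04, -0.04, 0, 0, 0, 0],
    [-1, -0.04, -0.04, 0, 0, 0, 0],
    [-1, -0.04, -0.04, 0, 0, 0, 0]
  ]
}}

```text
time_s: 25.6
eef_pos: [498.8, -204.6, 210.1]
ee_rot: [0.001, 0.523, 0.852, -0.0]
force: [0.7, -0.3, 0.4]
grip_width: 1.002
grip_force: 0.0
```

```bash
python3 - <<'E'
from ov import *
s,R=st(); p=np.array(s["eef_pos"]); print(p,s["time_s"],(R.T@(np.array([451.8,-261.6,83])-p)).round(1))
c=ctrl.capture("top");w=ctrl.capture("wrist")
A=crop(c,390,150,120,100,3,[circ(460.6,-373,24,139),[fr(452,-263,.465)(q) for q in rect(25,25,125)]])
C=crop(c,270,100,110,100,3,[circ(566.3,0,85,55),circ(566.3,0,30,100)])
D=crop(w,150,0,345,150,2,[circ(565,.4,85,55),circ(565,.4,30,100)])
cv2.imwrite("pics/o10.png",np.vstack([np.hstack([A,C]),D]))
E
```

```text
[ 498.77698877 -204.60464612  210.06519066] 25.6 [-29.4 -67.8 127.1]
```

View pics/o10.png

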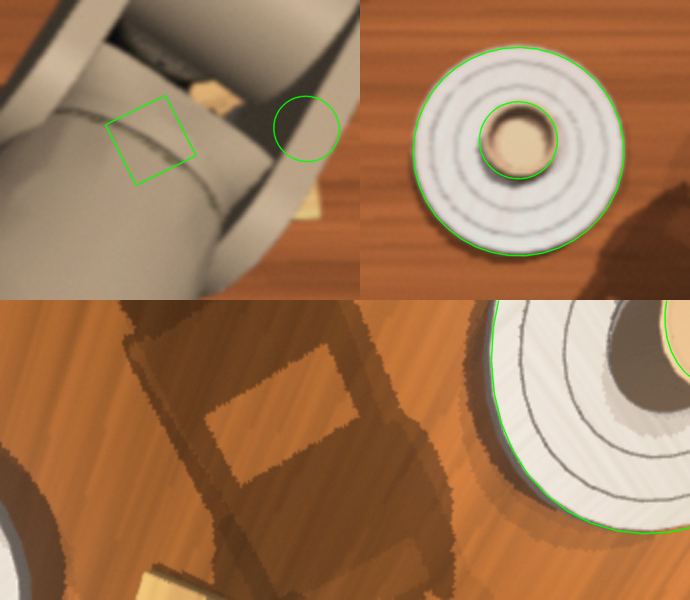

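The cup is upright and centred on the wheel within about 2 mm. Back to the square jar, at its release pose.

Request:
{"op": "send_rows", "data": {
  "targets": [
    [-1, -0.009, -0.022, 0, 0, 0, 0],
    [-1, -0.011, -0.025, 0, 0, 0, 0],
    [-1, -0.009, -0.0205, 0, 0, 0, 0],
    [-1, 0, 0, 0, 0, 0, 0],
    [-1, 0, 0, 0, 0, 0, 0],
    [-1, 0, 0, 0, 0, 0, 0],
    [-1, 0, 0, 0, 0, 0, 0],
    [-1, 0, 0, 0, 0, 0, 0],
    [-1, 0, 0, 0, 0, 0, 0],
    [-1, 0, 0, 0, 0, 0, 0]
  ]
}}

```text
time_s: 26.95
eef_pos: [452.4, -259.4, 208.8]
ee_rot: [0.0, 0.523, 0.852, -0.0]
force: [0.4, 0.7, 0.5]
grip_width: 1.0
grip_force: 0.0
```

Request:
{"op": "send_rows", "data": {
  "targets": [
    [-1, -0.0017, -0.0015, 0.02, 0, 0, 0],
    [-1, 0, 0, 0.035, 0, 0, 0],
    [-1, 0, 0, 0.035, 0, 0, 0],
    [-1, 0, 0, 0.025, 0, 0, 0],
    [-1, 0, 0, 0.01, 0, 0, 0],
    [-1, 0, 0, 0, 0, 0, 0],
    [0.7, 0, 0, 0, 0, 0, 0],
    [0.7, 0, 0, 0, 0, 0, 0],
    [0.7, 0, 0, 0, 0, 0, 0],
    [0.7, 0, 0, 0, 0, 0, 0]
  ],
  "squeeze": 40
}}

```text
time_s: 28.2
eef_pos: [452.3, -262.0, 84.9]
ee_rot: [0.001, 0.523, 0.852, -0.0]
force: [-0.2, 0.9, 5.8]
grip_width: 0.575
grip_force: 40.1
```

Request:
{"op": "send_rows", "data": {
  "targets": [
    [0.7, 0, 0, 0, 0, 0, 0],
    [0.7, 0, 0, 0, 0, 0, 0],
    [0.7, 0, 0, -0.015, 0, 0, 0],
    [0.7, 0, 0, -0.025, 0, 0, 0],
    [0.7, 0, 0, -0.03, 0, 0, 0],
    [0.7, 0, 0, -0.02, 0, 0, 0],
    [0.7, 0, 0, 0, 0, 0, 0],
    [0.7, 0.02, 0.0081, 0, 0, 0, 0],
    [0.7, 0.038, 0.0154, 0, 0, 0, 0],
    [0.7, 0.04, 0.0163, 0, 0, 0, 0]
  ]
}}

```text
time_s: 29.45
eef_pos: [442.0, -154.0, 172.7]
ee_rot: [-0.001, 0.524, 0.852, 0.0]
force: [1.1, -0.1, -3.4]
grip_width: 0.578
grip_force: 41.8
```

Request:
{"op": "send_rows", "data": {
  "targets": [
    [0.7, 0.04, 0.0163, 0, 0, 0, 0],
    [0.7, 0.04, 0.0163, 0, 0, 0, 0],
    [0.7, 0.04, 0.0163, 0, 0, 0, 0],
    [0.7, 0.04, 0.0163, 0, 0, 0, 0],
    [0.7, 0.04, 0.0163, 0, 0, 0, 0],
    [0.7, 0.04, 0.0163, 0, 0, 0, 0],
    [0.7, 0.04, 0.0163, 0, 0, 0, 0],
    [0.7, 0.04, 0.0163, 0, 0, 0, 0],
    [0.7, 0.04, 0.0163, 0, 0, 0, 0],
    [0.7, 0.04, 0.0163, 0, 0, 0, 0]
  ]
}}

```text
time_s: 30.7
eef_pos: [406.0, 275.9, 172.9]
ee_rot: [-0.001, 0.523, 0.852, -0.001]
force: [1.2, -0.7, -3.4]
grip_width: 0.578
grip_force: 41.9
```

```bash
python3 - <<'E'
from h import *
s,R=st(); p=np.array(s["eef_pos"]); print(p,s["grip_width"],(R.T@(np.array([404.8,315.5,67.6])-p)).round(1))
E
```

```text
[405.95144056 275.93044114 172.85381143] 0.5781277958416496 [ 35.8  17.1 105.2]
```

Request:
{"op": "send_rows", "data": {
  "targets": [
    [0.7, 0.018, 0.0095, 0, 0, 0, 0],
    [0.7, 0.006, 0.004, 0, 0, 0, 0],
    [0.7, 0, 0, 0, 0, 0, 0],
    [0.7, 0, 0, 0, 0, 0, 0],
    [0.7, 0, 0, 0, 0, 0, 0],
    [0.7, 0, 0, 0, 0, 0, 0],
    [0.7, 0, 0, 0, 0, 0, 0],
    [0.7, 0, 0, 0, 0, 0, 0],
    [0.7, 0, 0, 0, 0, 0, 0],
    [0.7, 0, 0, 0, 0, 0, 0]
  ]
}}

```text
time_s: 31.95
eef_pos: [408.8, 301.9, 173.8]
ee_rot: [-0.0, 0.523, 0.852, 0.0]
force: [0.4, -0.7, -3.8]
grip_width: 0.579
grip_force: 42.0
```

```bash
python3 - <<'E'
from h import *
s,R=st(); p=np.array(s["eef_pos"]); print(p,s["grip_width"],(R.T@(np.array([404.8,315.5,67.6])-p)).round(1))
E
```

```text
[408.79466508 301.85650167 173.79740844] 0.5794239159607992 [ 14.    2.6 106.2]
```

Request:
{"op": "send_rows", "data": {
  "targets": [
    [0.7, 0.014, 0.0026, 0, 0, 0, 0],
    [0.7, 0, 0, 0.025, 0, 0, 0],
    [0.7, 0, 0, 0.035, 0, 0, 0],
    [0.7, 0, 0, 0.03, 0, 0, 0],
    [0.7, 0, 0, 0.008, 0, 0, 0],
    [0.7, 0, 0, 0.003, 0, 0, 0],
    [0.7, 0, 0, 0, 0, 0, 0],
    [0.7, 0, 0, 0, 0, 0, 0],
    [0.7, 0, 0, 0, 0, 0, 0],
    [0.7, 0, 0, 0, 0, 0, 0]
  ]
}}

```text
time_s: 33.2
eef_pos: [404.9, 315.5, 73.0]
ee_rot: [0.0, 0.523, 0.852, 0.0]
force: [-0.1, 0.8, -4.6]
grip_width: 0.576
grip_force: 42.3
```

Request:
{"op": "send_rows", "data": {
  "targets": [
    [0.7, 0, 0, 0.0015, 0, 0, 0],
    [0.7, 0, 0, 0.0015, 0, 0, 0],
    [0.7, 0, 0, 0.001, 0, 0, 0],
    [0.7, 0, 0, 0, 0, 0, 0],
    [0.7, 0, 0, 0, 0, 0, 0],
    [0.7, 0, 0, 0, 0, 0, 0],
    [0.7, 0, 0, 0, 0, 0, 0],
    [0.7, 0, 0, 0, 0, 0, 0],
    [0.7, 0, 0, 0, 0, 0, 0],
    [0.7, 0, 0, 0, 0, 0, 0]
  ]
}}

```text
time_s: 34.45
eef_pos: [404.9, 315.5, 68.9]
ee_rot: [0.0, 0.523, 0.852, 0.0]
force: [-0.5, 0.3, 1.9]
grip_width: 0.579
grip_force: 42.5
```

Request:
{"op": "send_rows", "data": {
  "targets": [
    [-0.2, 0, 0, 0, 0, 0, 0],
    [-1, 0, 0, 0, 0, 0, 0],
    [-1, 0, 0, 0, 0, 0, 0],
    [-1, 0, 0, 0, 0, 0, 0],
    [-1, 0, 0, -0.02, 0, 0, 0],
    [-1, 0, 0, -0.04, 0, 0, 0],
    [-1, 0, 0, -0.05, 0, 0, 0],
    [-1, 0, 0, -0.025, 0, 0, 0],
    [-1, -0.025, -0.01, 0, 0, 0, 0],
    [-1, -0.05, -0.0205, 0, 0, 0, 0]
  ]
}}

```text
time_s: 35.7
eef_pos: [411.4, 234.6, 204.0]
ee_rot: [0.0, 0.522, 0.853, 0.0]
force: [1.1, -0.7, 0.5]
grip_width: 1.002
grip_force: 0.0
```

Request:
{"op": "send_rows", "data": {
  "targets": [
    [-1, -0.054, -0.022, 0, 0, 0, 0],
    [-1, -0.054, -0.022, 0, 0, 0, 0],
    [-1, -0.054, -0.022, 0, 0, 0, 0],
    [-1, -0.054, -0.022, 0, 0, 0, 0],
    [-1, -0.054, -0.022, 0, 0, 0, 0],
    [-1, -0.054, -0.022, 0, 0, 0, 0],
    [-1, -0.054, -0.022, 0, 0, 0, 0],
    [-1, -0.054, -0.022, 0, 0, 0, 0],
    [-1, -0.054, -0.022, 0, 0, 0, 0],
    [-1, -0.054, -0.022, 0, 0, 0, 0]
  ]
}}

```text
time_s: 36.95
eef_pos: [459.2, -348.3, 203.8]
ee_rot: [0.0, 0.524, 0.852, 0.0]
force: [1.1, 0.6, 0.8]
grip_width: 1.002
grip_force: 0.0
```

```bash
python3 - <<'E'
from h import *
s,R=st(); p=np.array(s["eef_pos"]); print(p,s["grip_width"],(R.T@(np.array([460.6,-372.6,82.1])-p)).round(1))
E
```

```text
[ 459.1915215  -348.30578019  203.81340021] 1.0017026915604812 [-22.3  -9.7 121.7]
```

Request:
{"op": "send_rows", "data": {
  "targets": [
    [-1, -0.015, -0.006, 0, 0, 0, 0],
    [-1, -0.0065, -0.0035, 0, 0, 0, 0],
    [-1, 0, 0, 0, 0, 0, 0],
    [-1, 0, 0, 0, 0, 0, 0],
    [-1, 0, 0, 0, 0, 0, 0],
    [-1, 0, 0, 0, 0, 0, 0],
    [-1, 0, 0, 0, 0, 0, 0],
    [-1, 0, 0, 0, 0, 0, 0],
    [-1, 0, 0, 0, 0, 0, 0],
    [-1, 0, 0, 0, 0, 0, 0]
  ]
}}

```text
time_s: 38.2
eef_pos: [460.6, -369.8, 203.8]
ee_rot: [-0.0, 0.523, 0.852, 0.0]
force: [0.4, -0.9, -0.0]
grip_width: 0.999
grip_force: 0.0
```

```bash
python3 - <<'E'
from h import *
s,R=st(); p=np.array(s["eef_pos"]); print(p,s["grip_width"],(R.T@(np.array([460.6,-372.6,82.1])-p)).round(1))
E
```

```text
[ 460.59614235 -369.81679071  203.77802348] 0.9987685032693503 [ -2.5  -1.3 121.7]
```

Request:
{"op": "send_rows", "data": {
  "targets": [
    [-1, -0.0025, -0.0013, 0.02, 0, 0, 0],
    [-1, 0, 0, 0.035, 0, 0, 0],
    [-1, 0, 0, 0.035, 0, 0, 0],
    [-1, 0, 0, 0.022, 0, 0, 0],
    [-1, 0, 0, 0.009, 0, 0, 0],
    [-1, 0, 0, 0, 0, 0, 0],
    [0.6, 0, 0, 0, 0, 0, 0],
    [0.6, 0, 0, 0, 0, 0, 0],
    [0.6, 0, 0, 0, 0, 0, 0],
    [0.6, 0, 0, 0, 0, 0, 0]
  ],
  "squeeze": 40
}}

```text
time_s: 39.45
eef_pos: [460.8, -373.1, 84.0]
ee_rot: [0.001, 0.523, 0.852, -0.0]
force: [-0.6, 0.6, 5.4]
grip_width: 0.616
grip_force: 42.1
```

Request:
{"op": "send_rows", "data": {
  "targets": [
    [0.6, 0, 0, 0, 0, 0, 0],
    [0.6, 0, 0, 0, 0, 0, 0],
    [0.6, 0, 0, -0.015, 0, 0, 0],
    [0.6, 0, 0, -0.025, 0, 0, 0],
    [0.6, 0, 0, -0.03, 0, 0, 0],
    [0.6, 0, 0, -0.02, 0, 0, 0],
    [0.6, 0, 0, 0, 0, 0, 0],
    [0.6, 0.02, 0.0092, 0, 0, 0, 0],
    [0.6, 0.038, 0.0175, 0, 0, 0, 0],
    [0.6, 0.042, 0.0194, 0, 0, 0, 0]
  ]
}}

```text
time_s: 40.7
eef_pos: [455.8, -261.2, 171.6]
ee_rot: [-0.001, 0.524, 0.852, 0.0]
force: [-0.1, 0.2, -3.8]
grip_width: 0.62
grip_force: 43.1
```

Request:
{"op": "send_rows", "data": {
  "targets": [
    [0.6, 0.042, 0.0194, 0, 0, 0, 0],
    [0.6, 0.042, 0.0194, 0, 0, 0, 0],
    [0.6, 0.042, 0.0194, 0, 0, 0, 0],
    [0.6, 0.042, 0.0194, 0, 0, 0, 0],
    [0.6, 0.042, 0.0194, 0, 0, 0, 0],
    [0.6, 0.042, 0.0194, 0, 0, 0, 0],
    [0.6, 0.042, 0.0194, 0, 0, 0, 0],
    [0.6, 0.042, 0.0194, 0, 0, 0, 0],
    [0.6, 0.042, 0.0194, 0, 0, 0, 0],
    [0.6, 0.03, 0.0138, 0, 0, 0, 0]
  ]
}}

```text
time_s: 41.95
eef_pos: [439.2, 188.2, 172.0]
ee_rot: [-0.001, 0.523, 0.852, -0.0]
force: [-0.2, -0.4, -3.5]
grip_width: 0.617
grip_force: 43.1
```

```bash
python3 - <<'E'
from h import *
s,R=st(); p=np.array(s["eef_pos"]); print(p,s["grip_width"],(R.T@(np.array([437.3,252.4,65.9])-p)).round(1))
E
```

```text
[439.2194105  188.24628371 171.98148685] 0.6168781717154176 [ 58.   27.5 106.1]
```

Request:
{"op": "send_rows", "data": {
  "targets": [
    [0.6, 0.028, 0.0133, 0, 0, 0, 0],
    [0.6, 0.015, 0.007, 0, 0, 0, 0],
    [0.6, 0.008, 0.0035, 0, 0, 0, 0],
    [0.6, 0, 0, 0, 0, 0, 0],
    [0.6, 0, 0, 0, 0, 0, 0],
    [0.6, 0, 0, 0, 0, 0, 0],
    [0.6, 0, 0, 0, 0, 0, 0],
    [0.6, 0, 0, 0, 0, 0, 0],
    [0.6, 0, 0, 0, 0, 0, 0],
    [0.6, 0, 0, 0, 0, 0, 0]
  ]
}}

```text
time_s: 43.2
eef_pos: [438.3, 242.8, 172.8]
ee_rot: [-0.0, 0.523, 0.852, -0.0]
force: [-0.5, -0.6, -3.6]
grip_width: 0.62
grip_force: 43.1
```

```bash
python3 - <<'E'
from ov import *
s,R=st(); p=np.array(s["eef_pos"]); print(p,s["grip_width"],(R.T@(np.array([437.3,252.4,65.9])-p)).round(1))
c=ctrl.capture("wrist"); S=fr(404,317,.465)
cv2.imwrite("pics/o11.png",crop(c,200,0,250,250,2,[[S(q) for q in rect(25,25,109)],circ(437,252,29,8),circ(471,309.5,29,8)]))
E
```

```text
[438.28063943 242.75818178 172.77971792] 0.6195656160430599 [  9.    3.5 106.9]
```

View pics/o11.png

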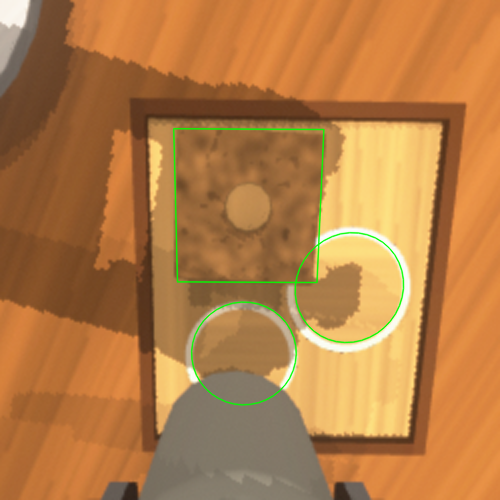

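The square jar is back on its mark exactly. Placing the round jar.

Request:
{"op": "send_rows", "data": {
  "targets": [
    [0.6, 0.009, 0.0035, 0, 0, 0, 0],
    [0.6, 0, 0, 0.025, 0, 0, 0],
    [0.6, 0, 0, 0.035, 0, 0, 0],
    [0.6, 0, 0, 0.03, 0, 0, 0],
    [0.6, 0, 0, 0.009, 0, 0, 0],
    [0.6, 0, 0, 0.003, 0, 0, 0],
    [0.6, 0, 0, 0.002, 0, 0, 0],
    [0.6, 0, 0, 0.001, 0, 0, 0],
    [0.6, 0, 0, 0, 0, 0, 0],
    [0.6, 0, 0, 0, 0, 0, 0]
  ]
}}

```text
time_s: 44.5
eef_pos: [437.5, 252.4, 68.0]
ee_rot: [0.0, 0.523, 0.852, 0.0]
force: [0.4, 1.1, -2.8]
grip_width: 0.617
grip_force: 43.3
```

Just about touching; a hair lower, then release and lift.

Request:
{"op": "send_rows", "data": {
  "targets": [
    [0.6, 0, 0, 0.0007, 0, 0, 0],
    [0.6, 0, 0, 0, 0, 0, 0],
    [-0.2, 0, 0, 0, 0, 0, 0],
    [-1, 0, 0, 0, 0, 0, 0],
    [-1, 0, 0, 0, 0, 0, 0],
    [-1, 0, 0, 0, 0, 0, 0],
    [-1, 0, 0, -0.02, 0, 0, 0],
    [-1, 0, 0, -0.04, 0, 0, 0],
    [-1, 0, 0, -0.05, 0, 0, 0],
    [-1, 0, 0, -0.05, 0, 0, 0]
  ]
}}

```text
time_s: 45.75
eef_pos: [437.1, 252.3, 228.7]
ee_rot: [-0.0, 0.523, 0.852, -0.0]
force: [1.4, -0.7, -0.0]
grip_width: 0.999
grip_force: 0.0
```

Request:
{"op": "send_rows", "data": {
  "targets": [
    [-1, 0, 0, -0.04, 0, 0, 0],
    [-1, -0.04, -0.04, 0, 0, 0, 0],
    [-1, -0.04, -0.04, 0, 0, 0, 0],
    [-1, -0.04, -0.04, 0, 0, 0, 0],
    [-1, -0.04, -0.04, 0, 0, 0, 0],
    [-1, 0, 0, 0, 0, 0, 0],
    [-1, 0, 0, 0, 0, 0, 0],
    [-1, 0, 0, 0, 0, 0, 0],
    [-1, 0, 0, 0, 0, 0, 0],
    [-1, 0, 0, 0, 0, 0, 0]
  ]
}}

```text
time_s: 47.0
eef_pos: [367.0, 37.8, 267.0]
ee_rot: [-0.0, 0.523, 0.852, -0.0]
force: [-0.2, 1.2, -0.0]
grip_width: 0.997
grip_force: 0.0
```

```bash
python3 - <<'E'
from ov import *
s,R=st(); print(s["eef_pos"],s["time_s"])
c=ctrl.capture("top")
cv2.imwrite("pics/o12.png",crop(c,140,90,250,180,3,[circ(437,252,24,123),[fr(404,317,.465)(q) for q in rect(25,25,109)],circ(566.3,0,30,100),circ(566.3,0,85,55)]))
E
```

```text
[367.01127775  37.8094136  267.0309976 ] 47.0
```

View pics/o12.png

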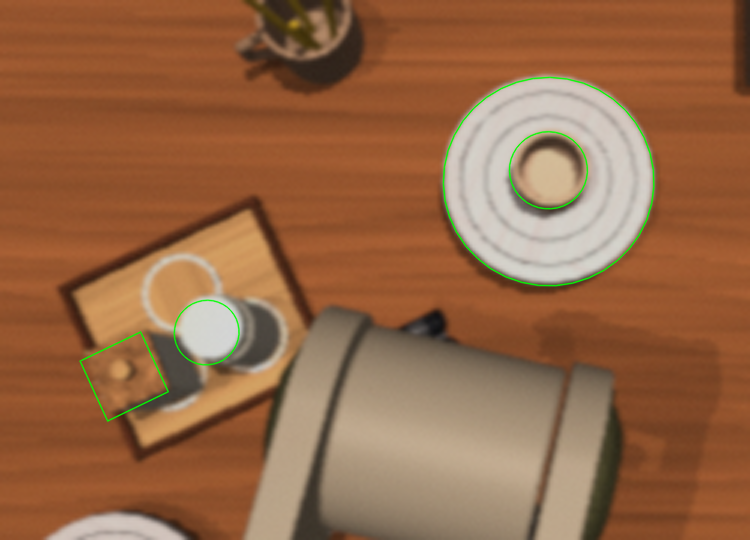

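The picture shows the round jar (208,330) and square jar (123,375) upright on their marks, and the cup (548,170) centred on the far wheel. Handing in.

```bash
python3 -c "
from rig import ctrl
print(ctrl.finish_job())"
```

```text
the job is handed in; nothing more can be done
None
```

I handed the job in at 47 s. Pictures show the cup within about 2 mm of the far wheel's centre and both jars upright, back within a few mm of their start spots; the hand-in call gave no verdict.

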